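Seat the hexagonal mould cup and lock it

TASK

Take the brass hexagonal mould cup from the tray and fit it gently, without forcing it, into the six-sided collar on the griddle, working it about until it drops fully home. Then swing the red catch all the way round over its rim to lock it in, and let go. Leave everything else on the table where it is.

Things in the scene. Friction and masses are not known exactly. Their poses are not given: they have to be found in the camera images.
- hex_cup: Brass hexagonal mould cup, 0.2-0.4 kg, in any of the tray's 3 places. Origin: centre of underside, z up. Foot: hexagon 48 mm across flats, 5 mm tall. Body above it: hexagon 60 mm across flats, rim 20 mm above underside, square shoulder between. Two flats face its +x and -x. Central square post 16 x 16 mm up to 64 mm above underside, faces square to its x and y: grip it here.
- seat (a point): Nominal centre of the collar's pocket, on the griddle's top face, which is the pocket's floor, 40 mm above the table; axes as the griddle's. The real collar is screwed down through oversize holes: it sits up to 6 mm off this point in x and in y and is turned up to 0.12 rad either way, differently each time, not measured. It does not shift when pushed.
- collar_top (a point): Nominal centre of the collar's top, 20 mm above the seat. Collar: aluminium hexagonal ring 95 mm across flats, 20 mm tall; straight-sided pocket 62.5 mm across flats, two flats facing the griddle's +x and -x (but for its unmeasured turn). A cup fully home has its rim level with the collar's top; with its foot in but its shoulder caught on the collar it stands 15 mm too high.
- griddle: White and steel griddle 240 (x) x 340 (y) x 40 mm, fixed to the table; origin in the centre of its underside. The seat is 50 mm to +y of its centre, the catch's pivot 30 mm to -y of its centre.
- catch (a joint): Red swing catch, a flat bar on a vertical pivot. 0 (open): tongue to the griddle's +x, knob end to -x. Grows anticlockwise from above to its stop at 1.57 (locked): tongue to +y over the cup's rim, knob end to -y. Starts at 0 to 0.25; about 1 N at the knob moves it, it stays where left. Tongue 14 mm wide, 59 mm long from the pivot, underside 3.5 mm above collar and rim; a cup not home blocks it.
- pivot (a point): The catch's pivot axis, 80 mm to -y of the seat in the griddle's frame, at the bar's underside, 63.5 mm above the table; the bar is 6 mm thick.
- catch_knob (a point): Middle of the catch's upright black round knob, 14 mm across, 45 mm from the pivot; it stands from 70 to 104 mm above the table, this point is 90 mm above the table. It travels a quarter circle about the pivot, anticlockwise from above.
- tray: Shallow steel tray 340 (x) x 110 (y) x 12 mm, walls and floor 4 mm thick (the cups stand 4 mm above the table), fixed, to the right of the griddle; holds the three cups 100 mm apart in a row along its x. Origin in the centre of its underside.
- round_cup_a: The first of two round dark-steel ring-cake mould cups, not to be used: 60 mm across, 20 mm tall with a 16 mm square post in the middle up to 64 mm; origin in the centre of its underside. Stands in the tray
- round_cup_b: The second round dark-steel mould cup, same as the other round one
- hopper: Steel batter hopper with a black side handle, 120 mm across, 90 mm tall, to the left of the griddle; origin in the centre of its underside
- oil_bottle: Clear bottle with yellow cap, 56 mm across, 170 mm tall, beyond the griddle; origin in the centre of its underside
- bowl: White bowl, 110 mm across, 50 mm tall, beyond the tray; origin in the centre of its underside
- spatula: Spatula lying on the table left of the griddle, near the robot; origin on its underside
- mug: Blue mug, 76 mm across, 90 mm tall, beyond the griddle; origin in the centre of its underside
Not all that is in view belongs to the job. What is meant by the hex_cup is not purple, and is the smaller of those in its own colour.

How it is judged:
On the way, in this order (a step that is already met when the one before it is completed fails the run):
1. the cup is fully home in the collar (z of hex_cup in the frame of seat below 0.004 m and horizontal distance between hex_cup and seat below 0.014 m and angle between hex_cup's own z axis and vertical below 0.06 rad), for 0.2 s.
2. the catch is swung over the seated cup (all of step 1 and value of joint catch above 1.3 rad), for 0.2 s.
At the end, for the whole second after the job is handed in: The hexagonal cup stands fully home in the collar (underside within 4 mm of the pocket's floor, within 14 mm of the nominal centre, upright within 0.06 rad), the catch is swung over it (beyond 1.3 of 1.57 rad), and all is at rest (all of step 2 and linear speed of hex_cup below 0.01 m/s and velocity of joint catch below 0.05 rad/s); the robot touches nothing.
It fails at once if the cup is forced: more than 40 N between it and the griddle, collar or catch (contact force between hex_cup and griddle above 40 N).
It fails at once if another thing on the table is moved more than 30 mm (distance of any of round_cup_a, round_cup_b, hopper, oil_bottle, bowl, spatula, mug from where it was at the start of the episode above 0.03 m).
It also fails if it takes over 72 s, if anything falls off the work surface, if the arm or the gripper's body presses on something with over 40 N, if the wrist force passes 120 N, or if a joint passes its speed limit or range.

ROBOT

A 7-joint arm with a two-finger parallel gripper is mounted at the origin on the work surface. World frame = base frame: x ahead of the robot, y to its left, z up, the work surface at z = 0. Lengths are in m, angles in rad, forces in N, time in s.
With the tool pointing down it reaches from about 0.425 to 0.95 m from the base axis. Payload 4.7 kg.
Tool frame: the origin (TCP) lies at the very end of the fingers, on their centre line; the grasp point (between the pads) lies 19 mm behind it; z points along the fingers, y is the line along which they close (so a half turn about z gives the same grasp; the last joint's range is limited). The gripper opens to 87 mm and grips with 3 to 60 N. Pads are 19 mm wide; open, the fingers measure 117 mm over their backs; the gripper's body (75 mm by 190 mm) begins 51 mm behind the grasp point.
Start: joints at [1.089, 0.469, -0.049, 1.532, 0.024, 1.141, -0.082], TCP at [0.295, -0.607, 0.223] pointing down, gripper open.
Joint ranges: [-2.59, 2.59], [-0.33, 1.99], [-1.39, 1.29], [0.1, 2.45], [-1.04, 4.18], [0.21, 1.99], [-2.66, 2.66]. Speed limits (rad/s): [2.57, 2.57, 3.14, 3.14, 3.14, 3.14, 3.14].

INTERFACE

Orientations are given as [roll, pitch, yaw] about the fixed x, y, z axes, in that order (R = Rz(yaw) Ry(pitch) Rx(roll)).
In Python, from bench import env gives the robot as it stands. The module is installed in compiled form; this text tells all that it offers. Calls block until the motion is done:
- env.reach(position, orientation): joint-space move of the TCP to a pose.
- env.move_straight(position, speed=0.15, ori=None, until_force=None): straight line of the TCP; ori=None keeps the orientation; speed is the mean speed in m/s. With until_force (N) it stops when the force on the tool has changed by that much, and returns True; else False.
- env.set_joints(angles): joint-space move.
- env.move_gripper(opening, newtons=None): finger opening in m; newtons is the grip in N (None keeps the last); returns when the fingers have stopped.
- env.pause(seconds).
- env.solve_ik(position, orientation): joint angles nearest the present ones, or None.
- env.camera(name): name is "scene" or "top" or "wrist"; returns the picture (384x512x3 uint8, red, green, blue); there is no depth.
- env.camera_info(name): a dict with "camera_matrix" (3x3 intrinsics, pixels), "k1" (the pictures are not rectified: a ray, as slopes to the right and down, at radius r is drawn at 1 + k1 r^2 times it, then the intrinsics apply), "R" (3x3) and "t" (3): a world point X has camera coordinates R X + t. Camera axes: x right, y down, z forward; pixel columns grow to the right and rows downward; lengths in m; the calibration is good to about 2 mm. A picture is of the moment at which its call begins: read the wrist's pose just before it. camera_info takes no time and is no camera call; for the wrist camera it gives the pose at the moment of the call.
A pose or a line that the arm cannot do raises env.PlanningError and nothing moves.
- env.close_job(): hands the job in; it is judged then, once.
Trained networks look in the newest picture that a camera, given by its name, has taken for a name from the list of things; names that differ only in an ending like _2 or _b are one class to them, and where a whole thing is asked for, a point or a joint stands for the part that bears it (a point fixed in the world has none). Each returns a list of dicts, best first, with "score" (0 to 1); they miss things now and then, are a little off and sometimes report something else, mostly with a low value. They report only what shows in the picture. A call takes as long as a camera call. They do not tell look-alikes from the thing itself.
- env.find_in(camera, query): "point" ([x, y, z] in m, in world coordinates, good to about 4 mm: the middle of the surface that is visible of it).
- env.silhouettes(camera, query): "pixels" (384x512 bool, what is visible of it).
- env.mark_of(camera, query): "point" ([x, y, z] in m, in world coordinates, good to about 4 mm: a listed point, or the origin of a listed thing).
Readings, each from a call of its own:
- env.current_time(): time.
- env.current_joints(): joint angles.
- env.current_joint_vel(): joint speeds.
- env.current_effort(): joint torques, N m.
- env.current_tcp_pos(): TCP position.
- env.current_ee_rot(): TCP orientation.
- env.current_force(): force on the tool from outside, world axes, zero at the start.
- env.current_torque(): the same for the moment, N m.
- env.current_grip_width(): finger opening in m.
- env.current_grip_force(): force on a finger pad.
Only numpy, scipy, OpenCV 4.12 (cv2) and the standard library are available. Lean on these libraries where they do the work, as an engineer would, in place of code of your own. Each camera call takes 0.05 s, during which the arm holds its last target. There are 200 camera calls.

## Working session

There is one attempt and no reset: what is moved stays moved. The work goes in short steps, each a Python script; the robot and the scene stay as the last script left them, time stands still between calls to the robot, and variables do not carry over. Pictures are saved under pics/ and viewed, at most 10 in all, crops included, and the job is handed in when it is done.

```bash
mkdir -p pics
python3 - <<'E'
from bench import env
import cv2,numpy as np
for c in ("top","scene"):
    im=env.camera(c); cv2.imwrite(f"pics/{c}0.png",cv2.resize(im[:,:,::-1],(768,576)))
    i=env.camera_info(c); print(c,i["camera_matrix"].tolist(),i["k1"],i["R"].round(4).tolist(),i["t"].round(4).tolist())
for q in ("hex_cup","seat","collar_top","griddle","pivot","catch_knob","tray","round_cup_a"):
    for c in ("top","scene"):
        print(q,c,[(np.round(d["point"],4).tolist(),round(d["score"],2)) for d in env.mark_of(c,q)])
print(env.current_time(),env.current_ee_rot(),env.current_grip_width())
E
```

```text
top [[450.348520521175, 0.0, 261.15317398063365], [0.0, 450.348520521175, 197.08001294943026], [0.0, 0.0, 1.0]] 0.00023203579442252842 [[0.0081, -1.0, 0.0002], [-0.9956, -0.008, -0.0933], [0.0933, 0.0005, -0.9956]] [0.0421, 0.5569, 1.3376]
scene [[427.1960248455294, 0.0, 251.65659933893215], [0.0, 427.1960248455294, 193.4925279941803], [0.0, 0.0, 1.0]] -0.15792370870712882 [[-0.5371, 0.8435, -0.0009], [0.7234, 0.4601, -0.5148], [-0.4338, -0.2772, -0.8573]] [0.2679, -0.374, 1.5255]
hex_cup top [([0.7053, -0.4327, 0.0004], 0.97), ([0.5841, -0.4246, -0.0018], 0.77), ([0.6239, -0.287, 0.0027], 0.59)]
hex_cup scene [([0.6229, -0.2855, 0.0038], 0.88), ([0.7085, -0.4313, 0.0003], 0.77), ([0.5842, -0.4278, 0.0009], 0.59)]
seat top [([0.5433, 0.1593, 0.0397], 0.72)]
seat scene [([0.544, 0.1567, 0.0355], 0.56)]
collar_top top [([0.5491, 0.1582, 0.0584], 0.74)]
collar_top scene [([0.5423, 0.1605, 0.0582], 0.78)]
griddle top [([0.535, 0.1108, 0.0018], 0.68)]
griddle scene [([0.5352, 0.1075, 0.0009], 0.56)]
pivot top [([0.5315, 0.0814, 0.0644], 0.76)]
pivot scene [([0.5374, 0.0793, 0.0638], 0.76), ([0.7855, 0.1454, -0.0012], 0.51)]
catch_knob top [([0.4889, 0.0839, 0.0907], 0.72)]
catch_knob scene [([0.4868, 0.083, 0.0929], 0.8), ([0.5434, 0.1556, 0.0377], 0.71)]
tray top [([0.5173, -0.2835, 0.0018], 0.7)]
tray scene []
round_cup_a top [([0.4233, -0.2887, 0.0024], 0.84), ([0.5096, -0.2828, 0.0008], 0.75)]
round_cup_a scene [([0.5151, -0.284, 0.0055], 0.72), ([0.5343, 0.0774, 0.063], 0.62)]
0.9 [ 3.14148118e+00 -3.71744250e-05  4.52924299e-01] 0.08751451273293978
```

View pics/top0.png

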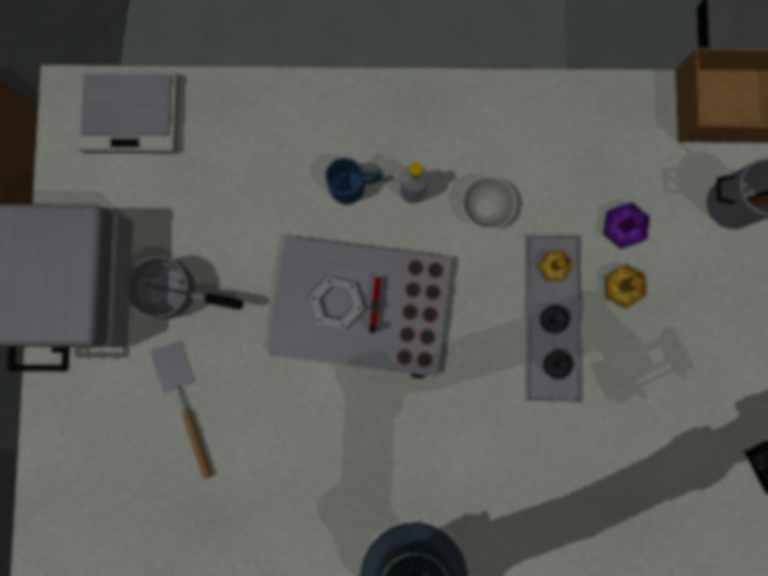

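View pics/scene0.png

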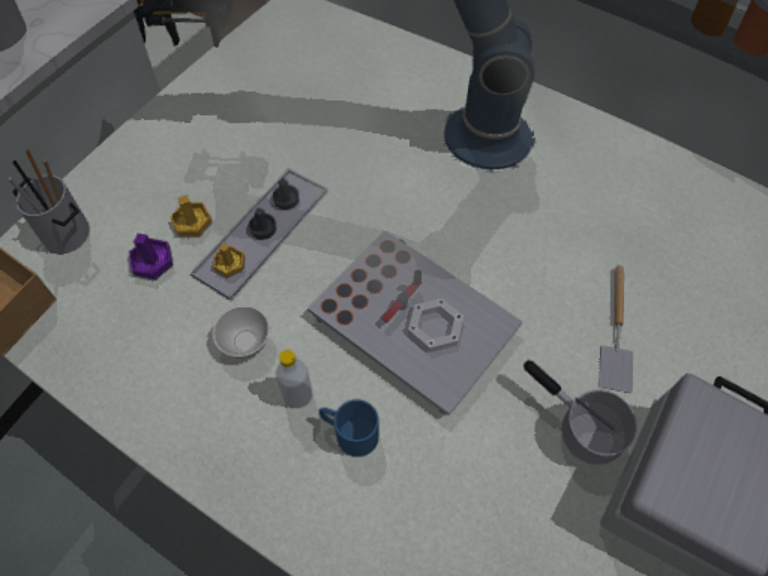

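The target is the small brass cup at top pixel (555,265), at the far end of the tray around (0.623, -0.286). The bigger brass cup and the purple one are decoys. The collar is at pixel (338,302) and the open catch at (376,305). Next I'll look closer with the wrist camera.

```bash
cat > h.py <<'E'
from bench import env
import numpy as np, cv2
PI=np.pi
def pose(p,yaw): env.reach(list(p),[PI,0,yaw])
def shot(name,scale=1.5):
    i=env.camera_info("wrist"); im=env.camera("wrist")
    np.savez(f"pics/{name}.npz",im=im,K=i["camera_matrix"],k1=i["k1"],R=i["R"],t=i["t"])
    return im,i
def rays(px,i):
    K=np.array(i["camera_matrix"]);px=np.atleast_2d(np.float64(px))
    d=cv2.undistortPoints(px[:,None],K,np.array([float(i["k1"]),0,0,0]))[:,0]
    R=np.array(i["R"]);return (np.c_[d,np.ones(len(d))])@R, -R.T@np.array(i["t"])
def on_plane(px,i,z):
    d,c=rays(px,i); return c+d*((z-c[2])/d[:,2])[:,None]
def project(X,i):
    R=np.array(i["R"]);c=np.atleast_2d(X)@R.T+np.array(i["t"]);s=c[:,:2]/c[:,2:]
    s=s*(1+float(i["k1"])*(s**2).sum(1,keepdims=True));K=np.array(i["camera_matrix"])
    return s@K[:2,:2].T+K[:2,2]
def rectify(im,i,z,cx,cy,half,res=0.0005):
    """ortho view of plane z: col = +x, row = -y"""
    n=int(2*half/res);g=(np.arange(n)+.5)*res-half
    X,Y=np.meshgrid(cx+g,cy-g);P=project(np.c_[X.ravel(),Y.ravel(),np.full(X.size,z)],i).astype(np.float32)
    return cv2.remap(im,P[:,0].reshape(n,n),P[:,1].reshape(n,n),cv2.INTER_LINEAR)
E
python3 - <<'E'
from h import *
def go(n,p,yaw):
    pose(p,yaw); im,i=shot(n)
    print(n,env.current_time(),"cam",(-np.array(i["R"]).T@i["t"]).round(3),env.current_joints().round(2) if hasattr(env.current_joints(),'round') else env.current_joints())
    return im,i
im,i=go("cupA",(0.623,-0.286,0.22),0)
print([np.round(d["point"],4) for d in env.mark_of("wrist","hex_cup")])
im2,i2=go("colA",(0.54,0.158,0.26),0)
for q in("seat","collar_top","pivot","catch_knob"):print(q,[(np.round(d["point"],4),d["score"]) for d in env.mark_of("wrist",q)])
cv2.imwrite("pics/v1.png",np.hstack([cv2.resize(a,(400,300)) for a in(im,im2)])[:,:,::-1])
E
```

```text
cupA 2.625 cam [ 0.694 -0.288  0.383] [ 0.43  0.49 -0.08  1.51  0.04  1.15 -1.24]
[array([ 0.5814, -0.4267,  0.002 ]), array([ 0.7072, -0.4322,  0.0032]), array([ 0.6197, -0.2848,  0.0017])]
colA 4.3833 cam [0.613 0.157 0.423] [-0.14  0.27 -0.27  1.75  0.08  1.14 -2.  ]
seat [(array([0.5429, 0.1587, 0.0404]), 0.6)]
collar_top [(array([0.5439, 0.1569, 0.0618]), 0.56), (array([0.4877, 0.0845, 0.0873]), 0.19)]
pivot [(array([0.5421, 0.1589, 0.0402]), 0.29)]
catch_knob [(array([0.4913, 0.0851, 0.0891]), 0.62)]
```

View pics/v1.png

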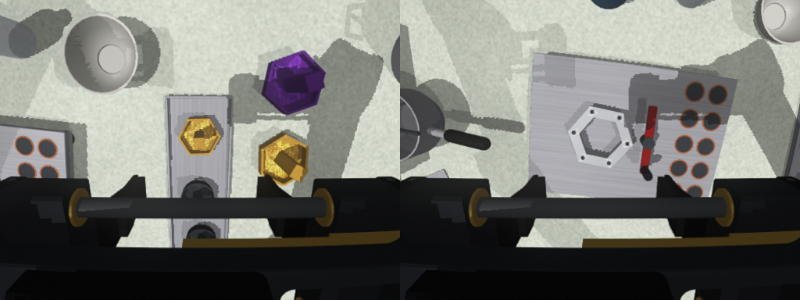

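The left view shows the small brass cup at (200,135) in the tray. The right view shows the collar at (600,135) and the open catch at (648,145). I'll rectify both to measure pose.

Run:
```python
from h import *
def load(n): d=np.load(f"pics/{n}.npz");return d["im"],{k:d[k] if k!="K" else d["K"] for k in("k1","R","t")}|{"camera_matrix":d["K"]}
im,i=load("cupA");a=rectify(im,i,0.024,0.621,-0.286,0.06,0.0003)
b=rectify(im,i,0.068,0.621,-0.286,0.06,0.0003)
im,i=load("colA");c=rectify(im,i,0.060,0.543,0.158,0.08,0.0004)
out=np.hstack([cv2.resize(x,(400,400),interpolation=cv2.INTER_CUBIC) for x in(a,c)])
# grid cross
cv2.imwrite("pics/v2.png",out[:,:,::-1])
```

```text
(no output)
```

View pics/v2.png

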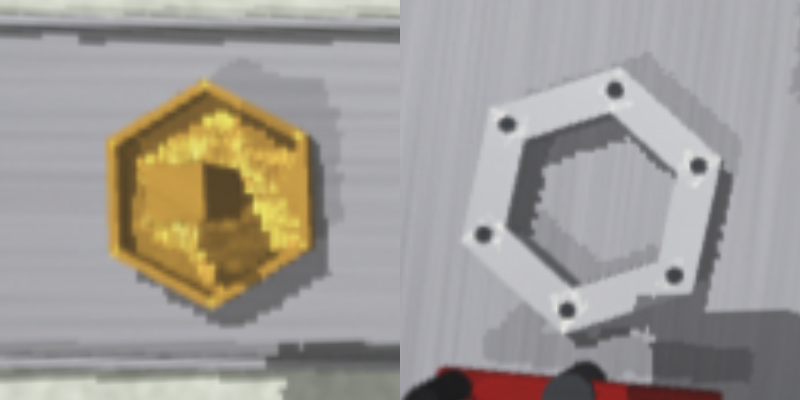

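The rectified left view shows the cup hexagon centred near pixel (209,195), turned about +0.03. The right view shows the collar centred near (592,199), turned about -0.21. I'll refine both by model fitting, add a second collar view from the other side, and grasp.

```bash
cat >> h.py <<'E'
from scipy.optimize import minimize
def hexpoly(x,y,yaw,af):
    a=yaw+PI/6+np.arange(6)*PI/3;return np.c_[x+af/3**.5*np.cos(a),y+af/3**.5*np.sin(a)]
def fit(mask,cx,cy,half,res,x0,afs):
    """pose of hexagon(s): afs=(outer,[inner]) best overlapping the mask"""
    n=mask.shape[0];m=mask.astype(np.float32);
    def draw(p):
        out=np.zeros((n,n),np.uint8)
        for v,af in zip((255,0),afs):
            P=hexpoly(*p,af);q=np.c_[(P[:,0]-cx+half)/res,(cy+half-P[:,1])/res]-.5
            cv2.fillPoly(out,[np.round(q*16).astype(np.int32)],v,cv2.LINE_AA,4)
        return out/255.
    f=lambda s:1-np.minimum(draw(s*S),m).sum()/np.maximum(draw(s*S),m).sum()
    S=np.array([.001,.001,.02]);r=None;s=np.array(x0)/S
    for k in range(2):
        r=minimize(f,s,method="Nelder-Mead",options=dict(initial_simplex=np.vstack([s]+[s+2*e for e in np.eye(3)])));s=r.x
    return s*S,1-r.fun
def collar(im,i,x0=(0.540,0.158,-0.21)):
    cx,cy,h,res=0.541,0.158,0.065,0.0004
    a=rectify(im,i,0.060,cx,cy,h,res);hsv=cv2.cvtColor(a,cv2.COLOR_RGB2HSV)
    g=cv2.medianBlur(cv2.cvtColor(a,cv2.COLOR_RGB2GRAY),9)
    m=(g>cv2.threshold(g[:,:],0,255,cv2.THRESH_OTSU)[0]) if False else (g>188)
    m=cv2.morphologyEx(m.astype(np.uint8),cv2.MORPH_CLOSE,np.ones((9,9)))
    n,l,s,_=cv2.connectedComponentsWithStats(m);m=l==1+s[1:,4].argmax()
    return fit(m,cx,cy,h,res,x0,(0.095,0.0625)),m,a
def cupfit(im,i,z=0.024,c=(0.6235,-0.2845),yaw=0.035):
    h,res=0.045,0.0003;a=rectify(im,i,z,*c,h,res);hsv=cv2.cvtColor(a,cv2.COLOR_RGB2HSV)
    m=((hsv[...,1]>110)&(abs(hsv[...,0].astype(int)-22)<10)).astype(np.uint8)
    ct=max(cv2.findContours(m,cv2.RETR_EXTERNAL,cv2.CHAIN_APPROX_NONE)[0],key=cv2.contourArea)
    m=cv2.drawContours(np.zeros_like(m),[ct],-1,1,-1)
    return fit(m>0,*c,h,res,(*c,yaw),(0.060,)),m,a
E
python3 - <<'E'
from h import *
def load(n): d=np.load(f"pics/{n}.npz");return d["im"],dict(camera_matrix=d["K"],k1=d["k1"],R=d["R"],t=d["t"])
r,m,a=cupfit(*load("cupA"));print("cup",r)
r2,m2,a2=collar(*load("colA"));print("col",r2,m2.sum()*.0004**2,"expect",.866*(.095**2-.0625**2))
print(env.solve_ik([0.54,0.158,0.26],[PI,0,PI]),env.solve_ik([0.54,0.158,0.26],[PI,0,PI/2]))
try: pose((0.54,0.158,0.26),PI)
except Exception as e: print(repr(e)); pose((0.54,0.158,0.26),PI/2)
im,i=shot("colB");print(env.current_time());r3,m3,a3=collar(im,i);print("colB",r3)
f=lambda x:cv2.resize(x,(260,260))
cv2.imwrite("pics/v3.png",np.hstack([f(np.where(M[...,None]>0,A,A//3)) for M,A in((m,a),(m2,a2),(m3,a3))])[:,:,::-1])
E
```

```text
cup (array([ 0.62387032, -0.2843361 ,  0.03280733]), np.float64(0.9811385229441253))
col (array([ 0.53909946,  0.15802232, -0.23361129]), np.float64(0.8103881003741878)) 0.0035952000000000002 expect 0.0044328375
[-0.14077379  0.26887574 -0.26920703  1.74593831  0.07793791  1.13718641
 -2.00434224] [ 0.05579453  0.29813896 -0.5178087   1.73489974  0.1599317   1.15057141
 -0.50854972]
4.8833
colB (array([ 0.53909725,  0.15799836, -0.23368657]), np.float64(0.8092601381861798))
```

View pics/v3.png

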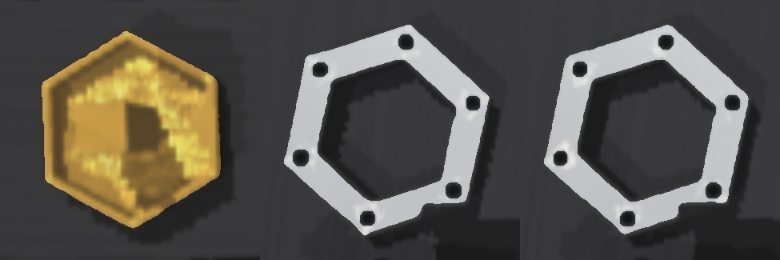

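The masks are good; the collar's has a small shadow notch at the lower right. I'll refit the collar using filled outer and inner hulls, take a truly different view at yaw π/2, then grasp the cup.

```bash
cat >> h.py <<'E'
def load(n): d=np.load(f"pics/{n}.npz");return d["im"],dict(camera_matrix=d["K"],k1=d["k1"],R=d["R"],t=d["t"])
def collar2(im,i):
    _,m,a=collar(im,i);m=m.astype(np.uint8);cx,cy,h,res=0.541,0.158,0.065,0.0004;out=[]
    ct,hi=cv2.findContours(m,cv2.RETR_CCOMP,cv2.CHAIN_APPROX_NONE)
    o=max(ct,key=cv2.contourArea);inn=sorted(ct,key=cv2.contourArea)[-2]
    for c,s in((o,1),(inn,1)):
        f=cv2.drawContours(np.zeros_like(m),[cv2.convexHull(c)],-1,1,-1)
        best=max((fit(f>0,cx,cy,h,res,(0.540,0.158,-0.21),(af,))+(af,) for af in ((.0935,.0945,.0955) if c is o else (.0615,.0625,.0635))),key=lambda r:r[1])
        out.append((best[0].round(4).tolist(),round(best[1],3),best[2]))
    return out
E
python3 - <<'E'
from h import *
print(collar2(*load("colA")))
pose((0.54,0.158,0.26),PI/2);print(env.current_time())
im,i=shot("colC");print((-np.array(i["R"]).T@i["t"]).round(3));print(collar2(im,i))
# grasp
env.move_gripper(0.05,20)
pose((0.6239,-0.2843,0.13),0.033)
im,i=shot("cupB");print("cupB",cupfit(im,i)[0])
print(env.current_time())
E
```

```text
[([0.5391, 0.1584, -0.2107], np.float64(0.993), 0.0935), ([0.5397, 0.1572, -0.2146], np.float64(0.957), 0.0635)]
6.225
[0.539 0.231 0.423]Traceback (most recent call last):
  File "<stdin>", line 4, in <module>
  File "h.py", line 59, in collar2
    o=max(ct,key=cv2.contourArea);inn=sorted(ct,key=cv2.contourArea)[-2]
                                      ~~~~~~~~~~~~~~~~~~~~~~~~~~~~~~^^^^
IndexError: list index out of range
```

Run:
```python
from h import *
im,i=load("colC");cv2.imwrite("pics/v4.png",cv2.resize(rectify(im,i,.06,.541,.158,.065,.0004),(500,500))[:,:,::-1])
env.move_gripper(0.05,20)
pose((0.6239,-0.2843,0.13),0.033)
im,i=shot("cupB");print("cupB",cupfit(im,i)[0])
env.move_straight([0.6239,-0.2843,0.032],0.12,until_force=6)
print(env.current_tcp_pos(),env.current_force())
env.move_gripper(0.0,25);print("w",env.current_grip_width(),env.current_grip_force())
env.move_straight([0.6239,-0.2843,0.16],0.12)
print("w",env.current_grip_width(),env.current_force(),env.current_time())
im,i=shot("held");cv2.imwrite("pics/held.png",im[:,:,::-1])
```

```text
cupB (array([ 0.62361298, -0.28434262,  0.0321298 ]), np.float64(0.9758937838294901))
[ 0.62464415 -0.28457705  0.03288937] [-0.55995041  0.75881055  0.33417785]
w 0.015819212308943155 24.999823411926627
w 0.015593102407371768 [-0.31880267  0.20431143 -2.15882429] 11.8
```

View pics/v4.png

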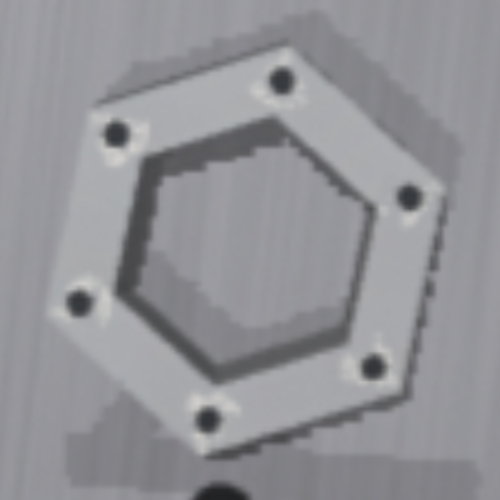

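View pics/held.png

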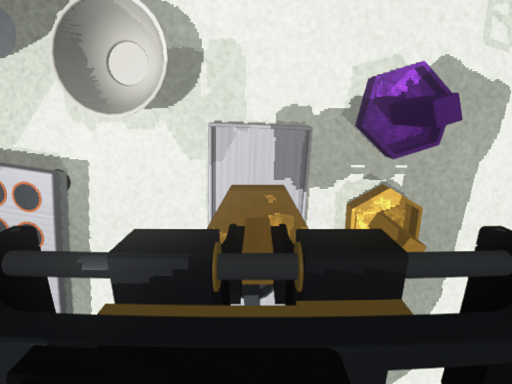

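The cup is held squarely by its post. View C puts the collar's outer hexagon centre at pixel (248,250), which gives about (0.540, 0.158) and yaw about -0.20. Moving in to insert.

```bash
cat >> h.py <<'E'
def st(tag=""):
    print(tag,round(env.current_time(),2),np.round(env.current_tcp_pos(),4),"yaw",round(env.current_ee_rot()[2],3),"F",np.round(env.current_force(),1),"w",round(env.current_grip_width(),4),flush=True)
def lower(x,y,yaw,z=0.0695,f=5):
    h=env.move_straight([x,y,z],0.025,[PI,0,yaw],until_force=f); st(f"hit={h}"); return h
E
python3 - <<'E'
from h import *
x,y,w=0.540,0.1582,-0.205
pose((x,y,0.15),w); st()
env.move_straight([x,y,0.092],0.1,[PI,0,w]); env.pause(0.2); st()
lower(x,y,w)
E
```

```text
13.5 [0.5407 0.1568 0.15  ] yaw -0.207 F [-0.1  0.1 -2.2] w 0.0162
 14.43 [0.5406 0.1584 0.0928] yaw -0.205 F [ 0.2  0.5 -2.4] w 0.0157
hit=False 15.48 [0.5402 0.1582 0.0696] yaw -0.205 F [-0.1  0.2 -1.9] w 0.016
```

It dropped in on the first try. Next I'll seat it gently, release, retract and look.

Run:
```python
from h import *
x,y,w=0.540,0.1582,-0.205
lower(x,y,w,0.0670,4)
env.move_gripper(0.035); st("open"); env.pause(.3)
env.move_straight([x,y,0.14],0.12)
env.move_gripper(0.0)
pose((0.53,0.14,0.26),0); im,i=shot("seated"); cv2.imwrite("pics/seated.png",im[:240,:,::-1])
print("cup",[(np.round(d["point"],4),round(d["score"],2)) for d in env.mark_of("wrist","hex_cup")][:3])
for c in("wrist","top","scene"):
  if c!="wrist": env.camera(c)
  for q in("catch_knob","pivot"): print(c,q,[(np.round(d["point"],4),round(d["score"],2)) for d in env.mark_of(c,q)])
st()
```

```text
hit=False 15.73 [0.5407 0.1584 0.0679] yaw -0.205 F [ 0.3 -0.5  4.2] w 0.0153
open 16.4 [0.54   0.1582 0.067 ] yaw -0.205 F [0.  0.3 0.3] w 0.035
cup [(array([0.5396, 0.1604, 0.0386]), 0.85)]
wrist catch_knob [(array([0.4884, 0.0861, 0.0908]), 0.89)]
wrist pivot [(array([0.5311, 0.0777, 0.064 ]), 0.9)]
top catch_knob [(array([0.491 , 0.0859, 0.0885]), 0.38)]
top pivot [(array([0.5313, 0.0803, 0.0646]), 0.9), (array([0.7866, 0.1394, 0.0043]), 0.66)]
scene catch_knob [(array([ 0.567 ,  0.5048, -0.0028]), 0.67), (array([0.4872, 0.0821, 0.0916]), 0.55), (array([ 0.7889,  0.1428, -0.    ]), 0.37)]
scene pivot [(array([0.5383, 0.0785, 0.0666]), 0.73)]
 19.38 [0.5299 0.1401 0.2596] yaw 0.0 F [-0.2 -0.2 -0.1] w 0.0004
```

View pics/seated.png

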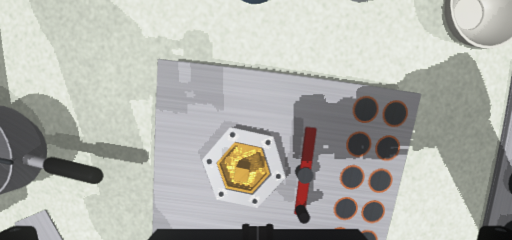

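The cup is seated with its rim level with the collar, at pixel (243,168). The catch is still open, with its knob at (302,214). I'll straddle the knob loosely and swing it round.

Run:
```python
from h import *
P=np.array([0.5337,0.0793]);r=0.045;g=-0.12
pt=lambda c:P+r*np.array([np.cos(PI+g+c),np.sin(PI+g+c)])
env.move_gripper(0.03)
a=0.0;k=np.array([0.4885,0.0848]);Y=g
pose((*k,0.14),Y)
print("down",env.move_straight([*k,0.079],0.08,until_force=5));st()
env.move_gripper(0.022);st()
for c in np.arange(0.1,1.66,0.1):
    h=env.move_straight([*pt(c),0.079],0.06,[PI,0,g+c],until_force=10)
    if h or c>1.3: st(f"c={c:.2f} hit={h}")
    if h: break
env.camera("top");print([(np.round(d["point"],4),round(d["score"],2)) for d in env.mark_of("top","catch_knob")])
```

```text
down False
 21.7 [0.489  0.085  0.0794] yaw -0.12 F [-1.   0.   0.5] w 0.0302
 22.19 [0.4886 0.0848 0.0791] yaw -0.12 F [-0.2  0.5 -0.2] w 0.0222
c=1.30 hit=False 25.44 [0.5165 0.0376 0.079 ] yaw 1.175 F [ 0.2 -1.1 -0.3] w 0.0221
c=1.40 hit=False 25.69 [0.5208 0.0361 0.079 ] yaw 1.275 F [-0.2  0.1 -0.7] w 0.022
c=1.50 hit=False 25.94 [0.5251 0.035  0.079 ] yaw 1.375 F [-0.3 -1.2 -0.4] w 0.0216
c=1.60 hit=False 26.19 [0.5296 0.0345 0.079 ] yaw 1.475 F [ 0.7 -0.3 -0.1] w 0.0219
[]
```

Run:
```python
from h import *
P=np.array([0.5337,0.0793]);r=0.045;g=-0.12
pt=lambda c:P+r*np.array([np.cos(PI+g+c),np.sin(PI+g+c)])
for c in (1.68,1.76,1.84):
    h=env.move_straight([*pt(c),0.079],0.03,[PI,0,g+1.6],until_force=5);st(f"c={c:.2f} hit={h}")
    if h: break
p=env.current_tcp_pos()
env.move_straight([p[0]-.003,p[1],0.079],0.03)
env.move_gripper(0.03)
env.move_straight([p[0]-.003,p[1],0.15],0.1)
pose((0.53,0.11,0.30),0); env.pause(.3); im,i=shot("locked"); cv2.imwrite("pics/locked.png",im[:,:,::-1])
for q in("catch_knob","pivot","hex_cup"): print(q,[(np.round(d["point"],4),round(d["score"],2)) for d in env.mark_of("wrist",q)][:3])
st()
```

```text
c=1.68 hit=False 26.56 [0.5322 0.0341 0.0787] yaw 1.479 F [-3.4  0.1  1.9] w 0.0221
c=1.76 hit=True 26.77 [0.5318 0.0339 0.0778] yaw 1.479 F [-0.7  0.2 -0.4] w 0.0226
catch_knob [(array([0.5294, 0.0385, 0.0902]), 0.59)]
pivot [(array([0.5304, 0.0742, 0.0629]), 0.82)]
hex_cup [(array([0.5373, 0.1579, 0.041 ]), 0.75)]
 30.18 [0.53   0.1099 0.2999] yaw -0.0 F [ 0.5 -0.3 -0.1] w 0.0299
```

View pics/locked.png

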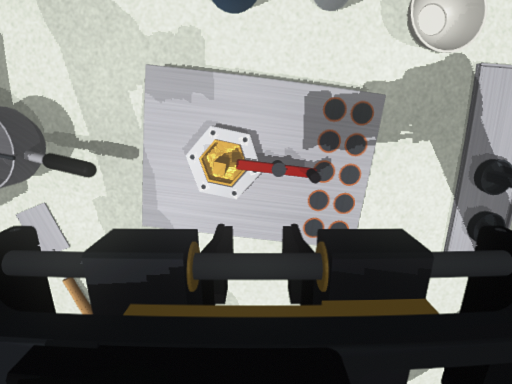

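The red tongue now lies over the cup's rim at (240,163), with the knob at (315,176). The bar is parallel to the griddle's y edge, so the catch is at its stop, and the gripper is clear. Handing in.

```bash
python3 -c "
from bench import env
print(env.close_job())"
```

```text
the job is handed in; nothing more can be done
None
```

The small brass hex cup is seated level in the collar and the red catch is swung round to its stop over the rim; the gripper is clear, and the job was handed in at about 30 s of the 72 s allowed (no verdict was returned).

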